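# Put the plated dental casts away in their case pans

### The arm

A 7-joint arm with a two-finger parallel gripper is mounted at the origin on the work surface. World frame = base frame: x ahead of the robot, y to its left, z up, the work surface at z = 0. Lengths are in m, angles in degrees, forces in N, time in s.
With the tool pointing down it reaches from about 0.425 to 0.875 m from the base axis. Payload 9.9 kg.
Tool frame: the origin (TCP) lies at the very end of the fingers, on their centre line; the grasp point (between the pads) lies 19 mm behind it; z points along the fingers, y is the direction in which the jaws open and shut (so a half turn about z gives the same grasp; the last joint's range is limited). The gripper opens to 85 mm and grips with 20 to 120 N. Pads are 22 mm wide; open, the fingers measure 114 mm over their backs; the gripper's body (76 mm by 85 mm) begins 54 mm behind the grasp point. The pads swing forward as they close: fully open they stand 13 mm farther back than shut.
Start: joints at [64.527, 32.985, 1.427, 82.34, -0.859, 64.687, -3.237], TCP at [0.238, -0.632, 0.231] pointing down, gripper open.
Joint ranges: [-157.87, 157.87], [-19.46, 123.44], [-87.15, 90], [11.01, 140.99], [-62.26, 242.26], [9.8, 113.94], [-161.44, 161.44]. Speed limits (degrees/s): [127.2, 127.2, 172.46, 172.46, 180, 180, 180].

### API

Orientations are given as [roll, pitch, yaw] about the fixed x, y, z axes, in that order (R = Rz(yaw) Ry(pitch) Rx(roll)).
In Python, from cell import robot, camera gives the robot as it stands.
- The arm moves only by the shell command python3 -m inch 'ROWS' [OPENING] [FORCE]. ROWS is JSON, a list that holds one entry, the list of rows, each a list of 4 numbers: the shift along the world's x, y, z in mm, then the turn about the world's z in rad. In form: [[[dx, dy, dz, turn], ...]]. A call has 1 to 8 rows; each row shifts and turns the commanded pose from where the row before left it; what a row does not reach is not made up. A row lasts 1/12 s, in which the tool goes at most 41.7 mm and 7.16 degrees, less where a joint would pass 70% of its speed; a pose out of reach is approached as far as the arm can. A call with a gripper value outside its range is refused whole. OPENING is the opening in per cent of the stroke, from 0 (shut) to 100 (fully open), set as the call begins (- or left out, the last holds). The fingers move at their own pace and stop on an object; FORCE is the grip in N (left out, the last holds). Time passes only in rows, so rows that do not move let the fingers close. It gives the time, the measured TCP pose, the force and the opening at its end, in the units of the state.
- robot.observe(): the state, without advancing time (a new reading comes with each control period).
- camera(name): name is "side" or "top"; returns a dict with "image" (384x512x3 uint8, blue, green, red), "intrinsics" (3x3 intrinsics, pixels), "R" (3x3) and "t" (3): a world point X has camera coordinates R X + t. Camera axes: x right, y down, z forward; pixel columns grow to the right and rows downward; lengths in m; the calibration is good to about 2 mm. A picture is of the moment at which its call begins. There is no depth.
- robot.close_job(): hands the job in, once; it reports no verdict.
The state is a dict: "t": time; "joint_pos": joint angles; "joint_velocities": joint speeds; "joint_torque": joint torques, N m; "eef_pos": TCP position; "ee_rot": TCP orientation; "force": force on the tool from outside, world axes, zero at the start; "moment": the same for the moment, N m; "finger_gap": opening from 0.0 (shut) to 1.0 (fully open).
Only numpy, scipy, OpenCV 4.12 (cv2) and the standard library are available. Lean on these libraries where they do the work, as an engineer would, in place of code of your own. Each camera call takes 0.05 s, during which the arm holds its last target. There are 200 camera calls.

### The job

Four plaster dental casts stand on coloured mounting plates: put each one into the case pan of its own colour, upright and flat on the pan's floor, setting it down gently rather than dropping it. The red case is the rush job, so put it in its pan first and then the other three in any order. Leave the bare plaster cast (no coloured plate) and the pink denture where they are.

Things in the scene. Friction and masses are not known exactly. Their poses are not given: they have to be found in the camera images.
- cast_red: Loose cream plaster dental cast on a red plate, 44 mm high, about 160 g. Plate 76 x 64 mm (x, y), 8 mm thick. Plaster block from 8 to 34 mm up, 52 mm wide (y) with upright sides, from x -34 (rounded front) to +30 mm; horseshoe of teeth and a red dot on top. Origin: centre of the plate's underside, z up, front teeth to -x. Grip the block across y, fingertips above the plate.
- cast_blue: Loose cream plaster dental cast on a blue plate, 44 mm high, about 160 g. Plate 76 x 64 mm (x, y), 8 mm thick. Plaster block from 8 to 34 mm up, 52 mm wide (y) with upright sides, from x -34 (rounded front) to +30 mm; horseshoe of teeth and a blue dot on top. Origin: centre of the plate's underside, z up, front teeth to -x. Grip the block across y, fingertips above the plate.
- cast_green: Loose cream plaster dental cast on a green plate, 44 mm high, about 160 g. Plate 76 x 64 mm (x, y), 8 mm thick. Plaster block from 8 to 34 mm up, 52 mm wide (y) with upright sides, from x -34 (rounded front) to +30 mm; horseshoe of teeth and a green dot on top. Origin: centre of the plate's underside, z up, front teeth to -x. Grip the block across y, fingertips above the plate.
- cast_yellow: Loose cream plaster dental cast on a yellow plate, 44 mm high, about 160 g. Plate 76 x 64 mm (x, y), 8 mm thick. Plaster block from 8 to 34 mm up, 52 mm wide (y) with upright sides, from x -34 (rounded front) to +30 mm; horseshoe of teeth and a yellow dot on top. Origin: centre of the plate's underside, z up, front teeth to -x. Grip the block across y, fingertips above the plate.
- pan_red: Shallow red plastic case pan, open on top, fastened to the bench (does not move). Outside 106 x 94 mm (x, y), 12 mm high; walls 3 mm, floor 3 mm thick, so inside 100 x 88 mm. Origin: centre of its underside on the bench; x along the long side.
- pan_blue: Shallow blue plastic case pan, open on top, fastened to the bench (does not move). Outside 106 x 94 mm (x, y), 12 mm high; walls 3 mm, floor 3 mm thick, so inside 100 x 88 mm. Origin: centre of its underside on the bench; x along the long side.
- pan_green: Shallow green plastic case pan, open on top, fastened to the bench (does not move). Outside 106 x 94 mm (x, y), 12 mm high; walls 3 mm, floor 3 mm thick, so inside 100 x 88 mm. Origin: centre of its underside on the bench; x along the long side.
- pan_yellow: Shallow yellow plastic case pan, open on top, fastened to the bench (does not move). Outside 106 x 94 mm (x, y), 12 mm high; walls 3 mm, floor 3 mm thick, so inside 100 x 88 mm. Origin: centre of its underside on the bench; x along the long side.
- bare_cast: Loose cream plaster cast with teeth but without any coloured plate, about 64 x 52 mm and 36 mm high, origin at the underside, under the block. Not part of the job: stays where it is.
- denture: Loose pink denture, a horseshoe about 65 x 55 mm and 18 mm high with white teeth, lying on the bench, origin on its underside inside the horseshoe. Not part of the job: stays where it is.
There are look-alikes about, which are no part of the job. What is shaped like the cast_green but purple is not meant. Leave any purple look-alike of the cast_blue alone.

How it is judged (in metres and radians):
On the way, in this order (a step that is already met when the one before it is completed fails the run):
1. the red cast lies flat in the red pan, at rest, while none of the other three is in its pan yet (horizontal distance between cast_red and pan_red below 0.02 m and z of cast_red in the frame of pan_red below 0.007 m and angle between cast_red's own z axis and vertical below 0.08 rad and linear speed of cast_red below 0.02 m/s and not (horizontal distance between cast_blue and pan_blue below 0.02 m and z of cast_blue in the frame of pan_blue below 0.007 m and angle between cast_blue's own z axis and vertical below 0.08 rad) and not (horizontal distance between cast_green and pan_green below 0.02 m and z of cast_green in the frame of pan_green below 0.007 m and angle between cast_green's own z axis and vertical below 0.08 rad) and not (horizontal distance between cast_yellow and pan_yellow below 0.02 m and z of cast_yellow in the frame of pan_yellow below 0.007 m and angle between cast_yellow's own z axis and vertical below 0.08 rad)), for 0.2 s.
2. the blue, green and yellow casts also lie flat in their own pans (horizontal distance between cast_red and pan_red below 0.02 m and z of cast_red in the frame of pan_red below 0.007 m and angle between each of cast_red, cast_blue, cast_green, cast_yellow's own z axis and vertical below 0.08 rad and horizontal distance between cast_blue and pan_blue below 0.02 m and z of cast_blue in the frame of pan_blue below 0.007 m and horizontal distance between cast_green and pan_green below 0.02 m and z of cast_green in the frame of pan_green below 0.007 m and horizontal distance between cast_yellow and pan_yellow below 0.02 m and z of cast_yellow in the frame of pan_yellow below 0.007 m), for 0.2 s.
At the end, for the whole second after the job is handed in: Each of the four plated casts is upright (within 0.08 rad) and flat on the floor of the pan of its colour (underside less than 7 mm above the pan's underside, centre within 20 mm of the pan's centre), released and at rest; the bare cast and the denture are within 30 mm of where they started (all of step 2 and linear speed of each of cast_red, cast_blue, cast_green, cast_yellow below 0.02 m/s and distance of each of bare_cast, denture from where it was at the start of the episode below 0.03 m); the robot touches nothing.
It fails at once if the bare cast is moved by more than 30 mm (distance of bare_cast from where it was at the start of the episode above 0.03 m).
It fails at once if the denture is moved by more than 30 mm (distance of denture from where it was at the start of the episode above 0.03 m).
It fails at once if a plated cast is dropped into its pan (moving faster than 0.6 m/s with its underside within 30 mm of the pan's underside) ((horizontal distance between cast_red and pan_red below 0.05 m and z of cast_red in the frame of pan_red below 0.03 m and linear speed of cast_red above 0.6 m/s) or (horizontal distance between cast_blue and pan_blue below 0.05 m and z of cast_blue in the frame of pan_blue below 0.03 m and linear speed of cast_blue above 0.6 m/s) or (horizontal distance between cast_green and pan_green below 0.05 m and z of cast_green in the frame of pan_green below 0.03 m and linear speed of cast_green above 0.6 m/s) or (horizontal distance between cast_yellow and pan_yellow below 0.05 m and z of cast_yellow in the frame of pan_yellow below 0.03 m and linear speed of cast_yellow above 0.6 m/s)).
It also fails if it takes over 106 s, if anything falls off the work surface, if the arm or the gripper's body presses on something with over 40 N, if the wrist force passes 120 N, or if a joint passes its speed limit or range.

## Working session

There is one attempt and no reset: what is moved stays moved. The work goes in short steps, Python scripts to look and compute and a shell command to move; the robot and the scene stay as the last step left them, time stands still between calls to the robot, and variables do not carry over. Pictures are saved under pics/ and viewed, on a budget of 14 in all, crops included, one or two more only if the job needs it, and the job is handed in when it is done.

```bash
mkdir -p pics; ls; python3 - <<'E'
from cell import robot,camera
import cv2,numpy as np
o=robot.observe();print(o['t'],o['eef_pos'],o['ee_rot'],o['force'],o['finger_gap'])
for n in('top','side'):
    c=camera(n);np.savez(f'{n}0.npz',**c);cv2.imwrite(f'pics/{n}0.png',cv2.resize(c['image'],(800,600)))
    print(n,c['intrinsics'].tolist(),(-c['R'].T@c['t']).round(3),c['R'].round(2).tolist())
E
```

```text
pics
0.0 [ 0.23815689 -0.63110086  0.23043178] [-1.79903858e+02  2.11480629e-03  2.06730660e+01] [ 0.14599807 -1.22315077  0.89955655] 0.9954047782130455
top [[414.3831383286625, 0.0, 261.194386877584], [0.0, 414.3831383286625, 189.13238179908595], [0.0, 0.0, 1.0]] [0.275 0.005 1.486] [[-0.02, -1.0, 0.01], [-1.0, 0.02, -0.08], [0.08, -0.01, -1.0]]
side [[401.37264480904895, 0.0, 255.50331781464564], [0.0, 401.37264480904895, 192.12438332279604], [0.0, 0.0, 1.0]] [0.353 0.832 0.93 ] [[-1.0, -0.1, 0.02], [-0.08, 0.72, -0.69], [0.06, -0.69, -0.72]]
```

View pics/top0.png

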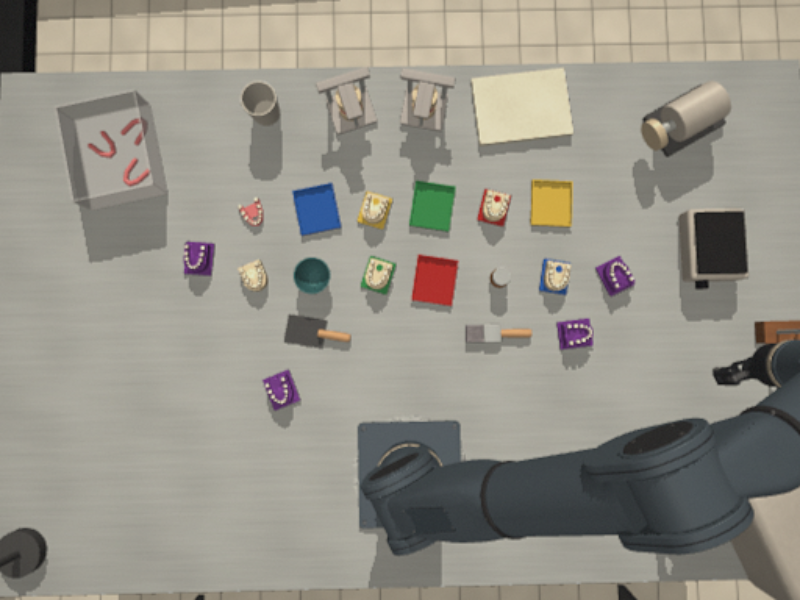

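View pics/side0.png

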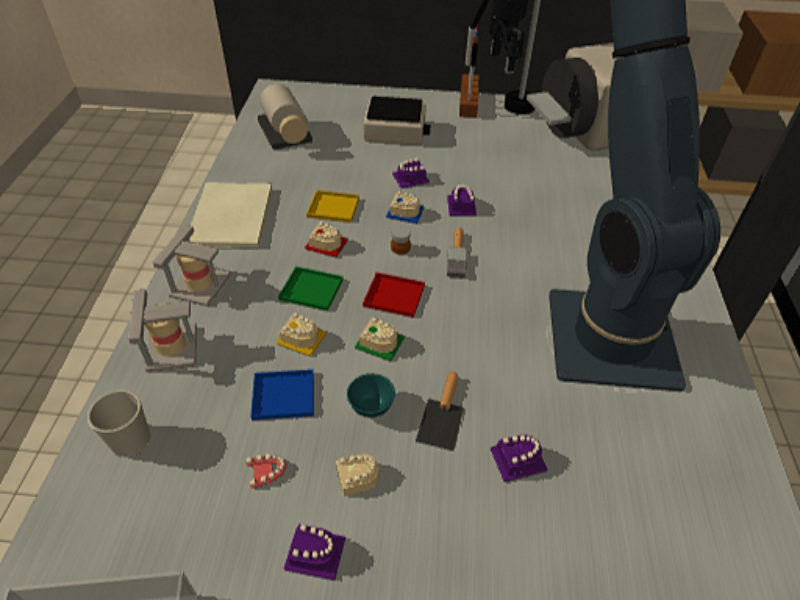

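Top view (800x600 pixels), candidates:
- **Red:** cast at (494,206). The red pan at (435,280) and the red denture at (251,212) could be confused with it.
- **Yellow, green and blue casts:** (376,209), (378,273) and (556,275).
- **Look-alikes, left alone:** purple at (199,257), (616,275), (576,333) and (281,389), bare cast at (254,275).
- **Pans:** blue (317,209), green (433,206), red (435,280), yellow (552,203).

Next I measure them by colour, in both views.

```bash
cat > h.py <<'E'
import numpy as np,cv2
HUE={'red':(172,6),'yellow':(18,32),'green':(50,80),'blue':(105,122)}
def ray(c,uv,z):
    K,R,t=c['intrinsics'],c['R'],c['t'];o=-R.T@t
    d=np.c_[np.reshape(uv,(-1,2)),np.ones(np.size(uv)//2)]@np.linalg.inv(K).T@R
    return (o+d*((z-o[2])/d[:,2])[:,None])[:,:2]
def mask(im,col):
    h,s,v=cv2.split(cv2.cvtColor(im,cv2.COLOR_BGR2HSV));a,b=HUE[col]
    hm=(h>=a)&(h<=b) if a<b else (h>=a)|(h<=b)
    return (hm&(s>(150 if col in('red','yellow') else 120))&(v>50)).astype(np.uint8)
def blobs(c,col,z,S=4):
    """clusters of colour (bridged over the plaster) -> world rectangle at height z"""
    im=cv2.resize(c['image'],None,fx=S,fy=S,interpolation=cv2.INTER_CUBIC);m=mask(im,col)
    n,l=cv2.connectedComponents(cv2.dilate(m,np.ones((21,21))))
    out=[]
    for i in range(1,n):
        p=np.argwhere((l==i)&(m>0))[:,::-1]
        if len(p)<600: continue
        w=ray(c,(p+.5)/S-.5,z)
        if not(.35<np.linalg.norm(w.mean(0))<.95): continue
        (cx,cy),(a,b),ang=cv2.minAreaRect((w*1000).astype(np.float32))
        if a<b: a,b,ang=b,a,ang+90
        out.append((col,len(p),round(cx),round(cy),round(a),round(b),round((ang+90)%180-90,1),(p.mean(0)/S*1.5625).round()))
    return out
E
python3 - <<'E'
from h import *
for n in('top','side'):
    c=dict(np.load(f'{n}0.npz'))
    for col in HUE:
        for z in (.008,.012):
            for b in blobs(c,col,z): print(n,z,*b)
c=np.load('top0.npz');im=c['image'][110:225,110:415];cv2.imwrite('pics/crop0.png',cv2.resize(im,(796,300),interpolation=cv2.INTER_CUBIC))
E
```

```text
top 0.008 red 1162 600 -207 73 61 -15.5 [490. 212.]
top 0.008 red 11609 434 -66 105 92 -9.9 [435. 280.]
top 0.012 red 1162 599 -206 73 61 -15.5 [490. 212.]
top 0.012 red 11609 434 -66 104 92 -9.9 [435. 280.]
top 0.008 yellow 11365 608 -341 105 93 -3.6 [551. 203.]
top 0.008 yellow 902 599 70 74 61 -18.6 [376. 218.]
top 0.012 yellow 11365 607 -340 105 93 -3.6 [551. 203.]
top 0.012 yellow 902 598 69 74 61 -18.6 [376. 218.]
top 0.008 green 11055 607 -64 104 90 -9.8 [432. 206.]
top 0.008 green 607 448 64 71 62 -18.1 [379. 284.]
top 0.012 green 11055 606 -64 104 90 -9.8 [432. 206.]
top 0.012 green 607 447 64 71 62 -18.1 [379. 284.]
top 0.008 blue 11656 605 204 106 93 10.8 [316. 209.]
top 0.008 blue 954 437 -341 74 61 -10.1 [548. 282.]
top 0.012 blue 11656 604 203 106 92 10.8 [316. 209.]
top 0.012 blue 954 436 -340 74 61 -10.1 [548. 282.]
side 0.008 red 1373 602 -203 78 67 -15.6 [329. 249.]
side 0.008 red 1058 856 -77 52 35 27.9 [197. 274.]
side 0.008 red 12222 437 -64 109 104 -9.7 [394. 295.]
side 0.008 red 1186 854 100 53 33 37.0 [169. 338.]
side 0.008 red 3050 598 352 60 51 22.3 [264. 47
[... 223 characters left out ...]
 red 3050 597 354 60 50 22.3 [264. 470.]
side 0.008 yellow 8277 611 -339 111 108 -3.7 [333. 206.]
side 0.008 yellow 2210 602 73 78 66 -17.2 [304. 344.]
side 0.012 yellow 8277 610 -334 110 107 -3.7 [333. 206.]
side 0.012 yellow 2210 601 76 78 66 -17.2 [304. 344.]
side 0.008 green 10662 609 -63 110 103 -10.0 [312. 288.]
side 0.008 green 1770 450 66 77 66 -19.0 [382. 350.]
side 0.012 green 10662 608 -59 110 103 -10.0 [312. 288.]
side 0.012 green 1770 450 69 77 66 -19.0 [382. 350.]
side 0.008 blue 1045 439 -337 76 66 -10.5 [407. 217.]
side 0.008 blue 18513 607 204 107 102 10.9 [283. 395.]
side 0.012 blue 1045 438 -332 76 66 -10.5 [407. 217.]
side 0.012 blue 18513 606 207 107 101 10.9 [283. 395.]
```

View pics/crop0.png

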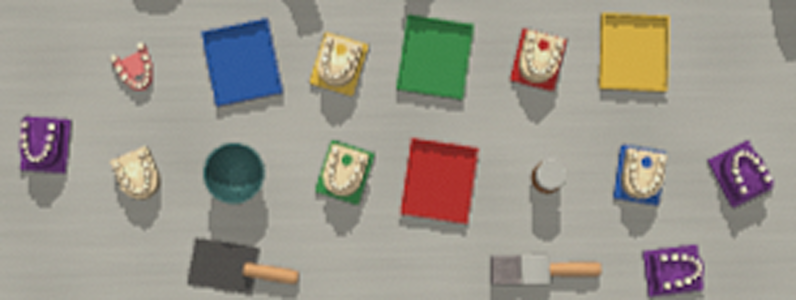

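The crop confirms it: the red-dotted cast is on the red plate. Plate sizes (about 75 x 63) and pan sizes (about 105 x 93) match in both views. The four purple look-alikes are clearly different.

| Item | Position (mm) | Yaw |
|---|---|---|
| Red cast | (601,-205) | -15.5° |
| Red pan | (435,-65) | -9.8° |

```bash
python3 -m inch '[[[23,27,-6,-0.04],[23,27,-6,-0.04],[23,27,-6,-0.04],[23,27,-6,-0.04],[23,27,-6,-0.04],[23,27,-6,-0.04],[23,27,-6,-0.04],[23,27,-6,-0.04]]]' 100 40
python3 -m inch '[[[23,27,-6,-0.04],[23,27,-6,-0.04],[23,27,-6,-0.04],[23,27,-6,-0.04],[23,27,-6,-0.04],[23,27,-6,-0.04],[20,20,-6,-0.04],[0,0,0,0]]]'
```

```text
t: 0.77
eef_pos: [0.423, -0.414, 0.1828]
ee_rot: [-180.0, 0.0, 2.2]
force: [0.7, -0.7, 0.9]
finger_gap: 0.999
t: 1.43
eef_pos: [0.5845, -0.2258, 0.1394]
ee_rot: [-179.8, 0.0, -13.3]
force: [0.7, 0.8, -0.1]
finger_gap: 1.001
```

```bash
python3 -m inch '[[[0,0,0,-0.03],[0,0,0,0],[0,0,0,0]]]'; python3 - <<'E'
from h import *
from cell import camera
c=camera('top');im=c['image'][60:260,200:400];cv2.imwrite('pics/a1.png',cv2.resize(im,(600,600)))
E
```

```text
t: 1.68
eef_pos: [0.5793, -0.2351, 0.1414]
ee_rot: [179.9, 0.0, -15.5]
force: [0.4, 0.4, -0.4]
finger_gap: 0.999
```

View pics/a1.png

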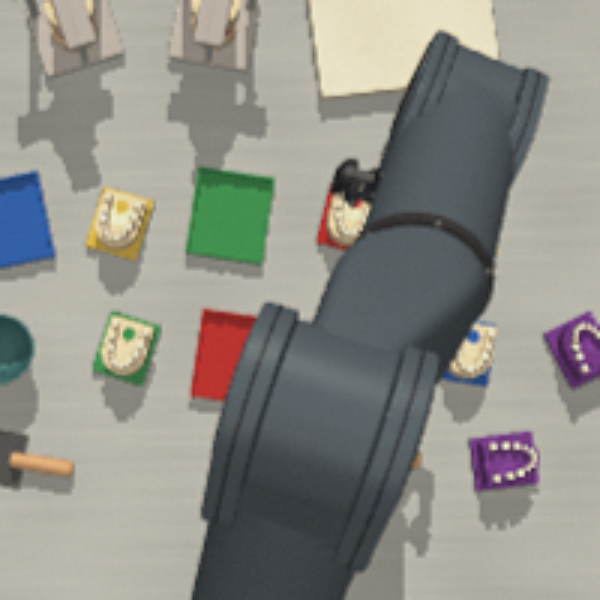

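The arm hides most of it from above, and the finger is at about (355,180), beside the red cast. I'll correct the position, go down partway and check with the side camera.

```bash
python3 -m inch '[[[11,15,-20,0],[11,15,-20,0],[0,0,-20,0],[0,0,-15,0],[0,0,0,0],[0,0,0,0]]]'; python3 - <<'E'
from h import *
from cell import camera,robot
o=robot.observe();print(o['eef_pos'],o['ee_rot'])
c=camera('side');im=c['image'][90:240,130:330];cv2.imwrite('pics/a2.png',cv2.resize(im,(800,600),interpolation=cv2.INTER_CUBIC))
E
```

```text
t: 2.23
eef_pos: [0.6014, -0.2047, 0.0662]
ee_rot: [180.0, 0.1, -15.5]
force: [0.6, -0.2, 0.3]
finger_gap: 1.003
[ 0.60136805 -0.20472115  0.06617268] [ 1.79973370e+02  7.22923738e-02 -1.55165632e+01]
```

View pics/a2.png

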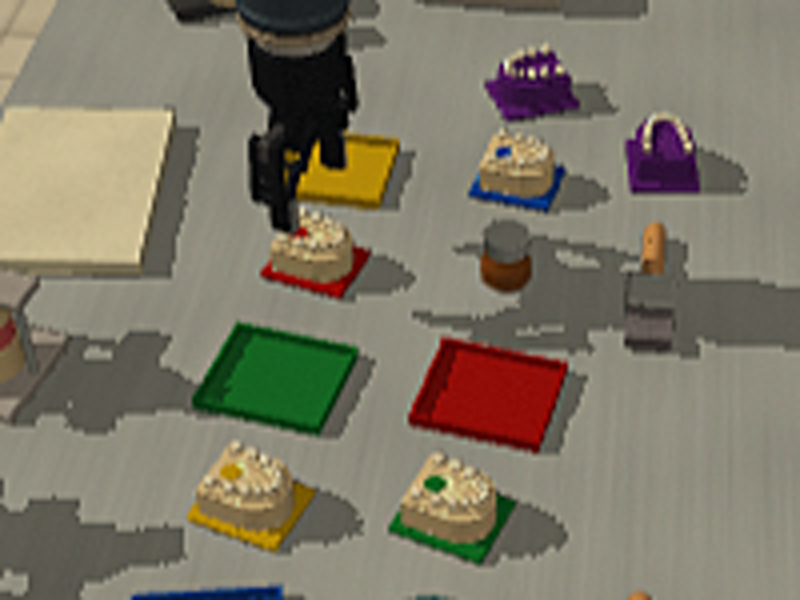

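```bash
python3 - <<'E'
from h import *
c=np.load('side0.npz')
for X in([.6146,-.157,.079],[.588,-.253,.079],[.601,-.205,.008]):
    p=c['intrinsics']@(c['R']@X+c['t']);p=p[:2]/p[2];print((p-[130,90])*4)
E
```

```text
[283.17270235 231.85273765]
[335.29377417 162.239975  ]
[315.86467044 260.51127766]
```

The fingers appear at (285,225) and (335,160), where the projection puts them, so they straddle the red cast. Next: down, close and lift a little.

```bash
python3 -m inch '[[[0,0,-20,0],[0,0,-17,0],[0,0,-12,0],[0,0,-6,0],[0,0,0,0],[0,0,0,0]]]'
python3 -m inch '[[[0,0,0,0],[0,0,0,0],[0,0,0,0],[0,0,0,0],[0,0,0,0],[0,0,0,0],[0,0,0,0],[0,0,0,0]]]' 0 40
```

```text
t: 2.78
eef_pos: [0.6026, -0.2039, 0.0119]
ee_rot: [180.0, -0.0, -15.4]
force: [-0.4, 0.3, -0.0]
finger_gap: 1.003
t: 3.45
eef_pos: [0.6028, -0.2041, 0.0124]
ee_rot: [180.0, -0.1, -15.4]
force: [-1.0, -0.4, 5.7]
finger_gap: 0.602
```

Gap 0.60, about 51 mm, is the block. Lift.

```bash
python3 -m inch '[[[0,0,8,0],[0,0,20,0],[0,0,30,0],[0,0,30,0],[0,0,0,0],[0,0,0,0]]]'
python3 - <<'E'
from h import *
from cell import camera,robot
c=camera('side');im=c['image'][70:220,130:330];cv2.imwrite('pics/a3.png',cv2.resize(im,(800,600),interpolation=cv2.INTER_CUBIC))
E
```

```text
t: 3.95
eef_pos: [0.6034, -0.2038, 0.1016]
ee_rot: [-180.0, -0.2, -15.4]
force: [-0.1, 0.0, -0.8]
finger_gap: 0.6
```

View pics/a3.png

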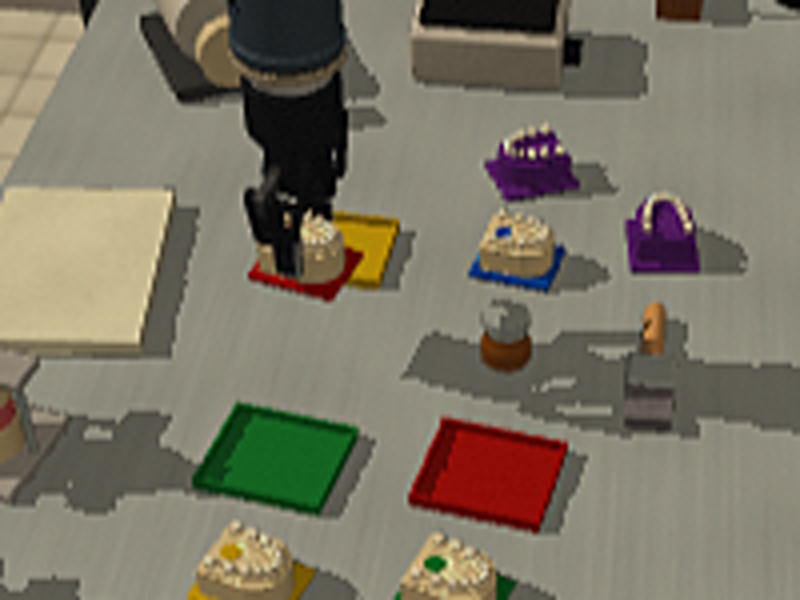

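Held level at (305,270). Carry it to the red pan.

```bash
python3 -m inch '[[[-24,20,0,0.014],[-24,20,0,0.014],[-24,20,0,0.014],[-24,20,0,0.014],[-24,20,0,0.014],[-24,20,0,0.014],[-24,19,0,0.014],[0,0,0,0]]]'
python3 -m inch '[[[0,0,-20,0],[0,0,-20,0],[0,0,-10,0],[0,0,0,0],[0,0,0,0]]]'
python3 - <<'E'
from h import *
from cell import camera,robot
c=camera('side')
print(robot.observe()['eef_pos'])
for b in blobs(c,'red',.048): print(b)
im=c['image'][130:280,150:350];cv2.imwrite('pics/a4.png',cv2.resize(im,(800,600),interpolation=cv2.INTER_CUBIC))
E
```

```text
t: 4.67
eef_pos: [0.4277, -0.0611, 0.0981]
ee_rot: [-180.0, 0.5, -9.6]
force: [-0.5, -0.3, -1.4]
finger_gap: 0.598
t: 5.08
eef_pos: [0.4334, -0.0645, 0.0485]
ee_rot: [180.0, 0.2, -9.8]
force: [0.0, -0.4, -1.4]
finger_gap: 0.602
[ 0.43391148 -0.06463721  0.04908373]
('red', 1041, 834, -37, 50, 33, 26.9, array([197., 274.]))
('red', 9373, 432, -33, 114, 105, 80.3, array([395., 298.]))
('red', 1162, 832, 132, 50, 32, 36.6, array([169., 338.]))
('red', 3012, 587, 373, 57, 48, 22.3, array([264., 470.]))
```

View pics/a4.png

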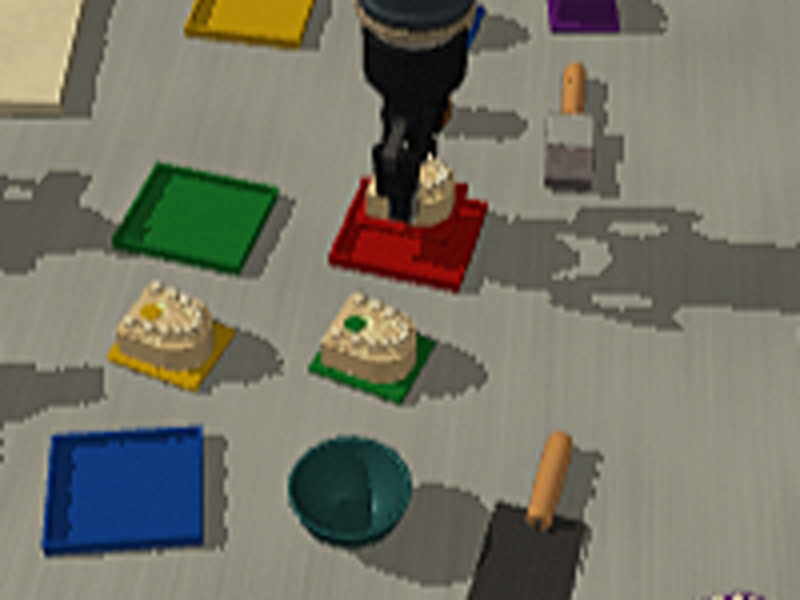

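The cast hangs level over the red pan (pan centre at about (410,235)). Lower gently.

```bash
python3 -m inch '[[[0,0,-10,0],[0,0,-10,0],[0,0,-8,0],[0,0,-4,0],[0,0,0,0],[0,0,-1,0],[0,0,0,0],[0,0,0,0]]]'
```

```text
t: 5.8
eef_pos: [0.4345, -0.0646, 0.0166]
ee_rot: [-180.0, -0.0, -9.8]
force: [1.2, -0.4, -0.8]
finger_gap: 0.598
```

```bash
python3 -m inch '[[[0,0,-1,0],[0,0,-1,0],[0,0,0,0],[0,0,0,0]]]'
python3 -m inch '[[[0,0,0,0],[0,0,0,0],[0,0,0,0],[0,0,0,0],[0,0,0,0],[0,0,0,0]]]' 90
python3 -m inch '[[[0,0,10,0],[0,0,25,0],[0,0,30,0],[0,0,35,0],[0,0,0,0]]]' 100
```

```text
t: 6.13
eef_pos: [0.4345, -0.0646, 0.0152]
ee_rot: [-180.0, -0.1, -9.8]
force: [-2.4, 0.9, 17.2]
finger_gap: 0.602
t: 6.63
eef_pos: [0.4342, -0.0646, 0.0142]
ee_rot: [180.0, 0.0, -9.8]
force: [-0.4, 0.4, -0.2]
finger_gap: 0.901
t: 7.05
eef_pos: [0.4365, -0.065, 0.1189]
ee_rot: [-179.9, -0.4, -9.8]
force: [0.6, -0.8, -0.3]
finger_gap: 0.997
```

Contact showed at 17 N with the TCP at 15 mm, as expected. On to green at (449,65), yaw -18.5°, checking red on the way.

```bash
python3 -m inch '[[[3,26,0,-0.03],[3,26,0,-0.03],[3,26,0,-0.03],[3,26,0,-0.03],[2,25,-10,-0.03],[0,0,-20,0],[0,0,-20,0],[0,0,0,0]]]'
python3 -m inch '[[[0,0,0,0],[0,0,0,0]]]'
python3 - <<'E'
from h import *
from cell import camera,robot
print(robot.observe()['eef_pos'],robot.observe()['ee_rot'])
c=camera('side')
for b in blobs(c,'red',.012)+blobs(c,'green',.008): print(b)
im=c['image'][130:280,150:350];cv2.imwrite('pics/a5.png',cv2.resize(im,(800,600),interpolation=cv2.INTER_CUBIC))
E
```

```text
t: 7.72
eef_pos: [0.4467, 0.0649, 0.0619]
ee_rot: [179.9, 0.2, -18.3]
force: [-1.5, -0.3, -0.3]
finger_gap: 0.997
t: 7.88
eef_pos: [0.4485, 0.064, 0.0649]
ee_rot: [180.0, -0.0, -18.5]
force: [0.2, -0.5, 0.3]
finger_gap: 0.998
[0.44846174 0.0640483  0.06488063] [ 1.79996405e+02 -5.64391155e-03 -1.84518220e+01]
('red', 1038, 854, -73, 52, 34, 27.9, array([197., 274.]))
('red', 4627, 429, -60, 104, 94, 79.7, array([405., 301.]))
('red', 1157, 852, 103, 52, 33, 36.6, array([169., 338.]))
('red', 2985, 597, 354, 60, 50, 22.3, array([264., 470.]))
('green', 11346, 609, -63, 110, 104, -10.0, array([311., 288.]))
('green', 1795, 450, 66, 77, 66, -19.0, array([383., 349.]))
```

View pics/a5.png

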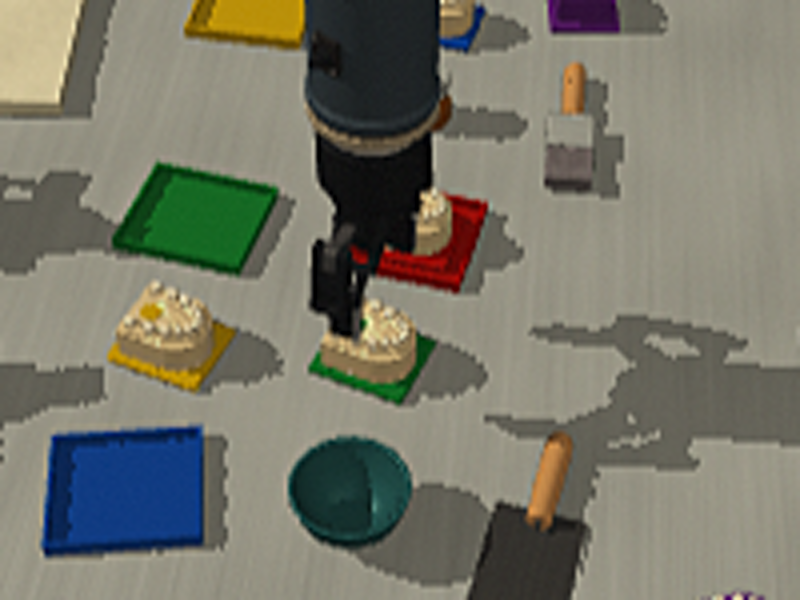

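The red cast is in its pan, upright (block at about (430,225)), and the green cast is unmoved under the fingers. Grasp green and lift.

```bash
python3 -m inch '[[[1,1,-20,0],[0,0,-17,0],[0,0,-11,0],[0,0,-5,0],[0,0,0,0],[0,0,0,0]]]'
python3 -m inch '[[[0,0,0,0],[0,0,0,0],[0,0,0,0],[0,0,0,0],[0,0,0,0],[0,0,0,0],[0,0,0,0],[0,0,0,0]]]' 0 40
python3 -m inch '[[[0,0,8,0],[0,0,20,0],[0,0,30,0],[0,0,30,0],[0,0,0,0],[0,0,0,0]]]'
```

```text
t: 8.43
eef_pos: [0.4497, 0.0653, 0.012]
ee_rot: [-180.0, -0.0, -18.4]
force: [-0.0, 0.2, -0.5]
finger_gap: 1.003
t: 9.1
eef_pos: [0.4496, 0.0655, 0.0121]
ee_rot: [-180.0, -0.1, -18.4]
force: [-0.6, 0.3, 8.6]
finger_gap: 0.6
t: 9.6
eef_pos: [0.4502, 0.0658, 0.101]
ee_rot: [-179.9, -0.2, -18.4]
force: [0.2, 0.5, -2.3]
finger_gap: 0.598
```

```bash
python3 -m inch '[[[23,-18,0,0.021],[23,-18,0,0.021],[23,-18,0,0.021],[23,-18,0,0.021],[23,-19,0,0.021],[22,-19,0,0.021],[21,-19,0,0.022],[0,0,0,0]]]'
python3 -m inch '[[[0,0,-20,0],[0,0,-20,0],[0,0,-10,0],[0,0,0,0],[0,0,0,0]]]'
python3 - <<'E'
from h import *
from cell import camera,robot
print(robot.observe()['eef_pos'])
c=camera('side')
im=c['image'][90:240,130:330];cv2.imwrite('pics/a6.png',cv2.resize(im,(800,600),interpolation=cv2.INTER_CUBIC))
E
```

```text
t: 10.27
eef_pos: [0.6101, -0.0687, 0.098]
ee_rot: [179.9, -0.1, -10.1]
force: [0.4, -0.6, -1.1]
finger_gap: 0.599
t: 10.68
eef_pos: [0.6065, -0.0634, 0.0485]
ee_rot: [180.0, 0.1, -9.9]
force: [0.7, -0.5, -0.9]
finger_gap: 0.596
[ 0.60653606 -0.06336062  0.04847474]
```

View pics/a6.png

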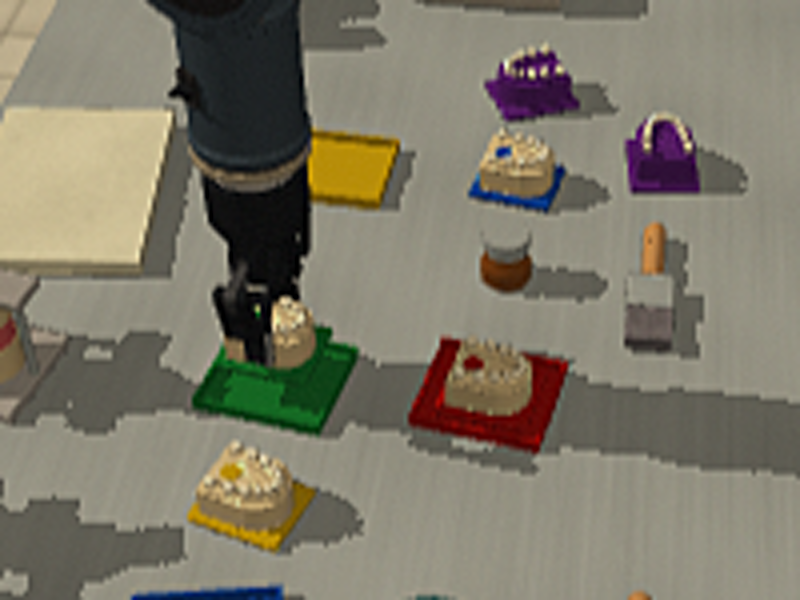

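Red sits centred and flat in its pan (490,385), and green hangs level over the green pan. Lower, release, then move to yellow at (600,71), yaw -18°.

```bash
python3 -m inch '[[[0,0,-10,0],[0,0,-10,0],[0,0,-8,0],[0,0,-4,0],[0,0,-1,0],[0,0,-1,0],[0,0,0,0],[0,0,0,0]]]'
python3 -m inch '[[[0,0,0,0],[0,0,0,0],[0,0,0,0]]]'
```

```text
t: 11.4
eef_pos: [0.6076, -0.0636, 0.0155]
ee_rot: [-180.0, -0.0, -9.9]
force: [0.1, -0.1, -1.5]
finger_gap: 0.598
t: 11.65
eef_pos: [0.6075, -0.0636, 0.0154]
ee_rot: [-180.0, -0.0, -9.9]
force: [-0.2, -0.5, -2.5]
finger_gap: 0.594
```

```bash
python3 -m inch '[[[0,0,0,0],[0,0,0,0],[0,0,0,0],[0,0,0,0],[0,0,0,0],[0,0,0,0]]]' 90
python3 -m inch '[[[0,0,10,0],[0,0,25,0],[0,0,30,0],[0,0,35,0],[0,0,0,0]]]' 100
```

```text
t: 12.15
eef_pos: [0.6074, -0.0635, 0.0153]
ee_rot: [-180.0, -0.0, -9.9]
force: [0.1, 0.4, -0.5]
finger_gap: 0.901
t: 12.57
eef_pos: [0.6106, -0.0643, 0.1222]
ee_rot: [-179.9, -0.5, -10.0]
force: [1.2, -0.3, -0.2]
finger_gap: 1.001
```

```bash
python3 -m inch '[[[-2,27,0,-0.028],[-2,27,0,-0.028],[-2,27,0,-0.028],[-1,27,0,-0.028],[-1,27,-10,-0.029],[0,0,-20,0],[0,0,-20,0],[0,0,0,0]]]'
python3 -m inch '[[[0,0,0,0],[0,0,0,0]]]'
python3 - <<'E'
from h import *
from cell import camera,robot
print(robot.observe()['eef_pos'],robot.observe()['ee_rot'])
c=camera('side')
for b in blobs(c,'yellow',.008): print(b)
im=c['image'][120:270,110:310];cv2.imwrite('pics/a7.png',cv2.resize(im,(800,600),interpolation=cv2.INTER_CUBIC))
E
```

```text
t: 13.23
eef_pos: [0.5972, 0.0722, 0.0627]
ee_rot: [179.9, 0.2, -17.9]
force: [-1.3, -1.3, -0.3]
finger_gap: 1.0
t: 13.4
eef_pos: [0.5999, 0.071, 0.0665]
ee_rot: [-180.0, -0.1, -18.0]
force: [0.3, -0.3, -0.6]
finger_gap: 1.002
[0.59990206 0.07095288 0.06646122] [-1.79981426e+02 -6.32237957e-02 -1.80478062e+01]
('yellow', 641, -332, -633, 254, 181, -89.9, array([698., 170.]))
('yellow', 8071, 611, -339, 111, 108, -3.8, array([334., 206.]))
('yellow', 2186, 602, 73, 78, 66, -17.2, array([304., 344.]))
```

View pics/a7.png

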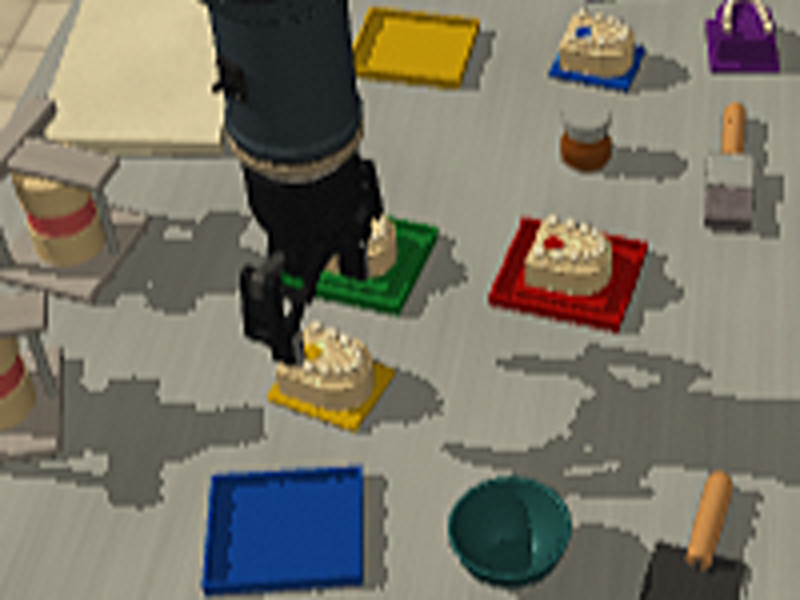

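Green is in its pan at (375,250), red is fine, and yellow at (330,375) is unmoved under the fingers. Grasp it, lift and carry it to the yellow pan at (608,-339).

```bash
python3 -m inch '[[[1,1,-20,0],[0,0,-18,0],[0,0,-11,0],[0,0,-5,0],[0,0,0,0],[0,0,0,0]]]'
python3 -m inch '[[[0,0,0,0],[0,0,0,0],[0,0,0,0],[0,0,0,0],[0,0,0,0],[0,0,0,0],[0,0,0,0],[0,0,0,0]]]' 0 40
python3 -m inch '[[[0,0,8,0],[0,0,20,0],[0,0,30,0],[0,0,30,0],[0,0,0,0],[0,0,0,0]]]'
```

```text
t: 13.95
eef_pos: [0.6007, 0.0723, 0.0119]
ee_rot: [-180.0, -0.0, -18.0]
force: [0.9, -0.4, 0.1]
finger_gap: 0.996
t: 14.62
eef_pos: [0.6007, 0.0722, 0.0122]
ee_rot: [-180.0, -0.1, -18.0]
force: [-1.1, -1.2, 5.7]
finger_gap: 0.596
t: 15.12
eef_pos: [0.6014, 0.0727, 0.1015]
ee_rot: [-179.9, -0.2, -18.0]
force: [0.1, 0.6, -2.4]
finger_gap: 0.601
```

```bash
python3 -m inch '[[[1,-29,0,0.018],[1,-29,0,0.018],[1,-29,0,0.018],[1,-29,0,0.018],[1,-29,0,0.018],[1,-29,0,0.018],[1,-29,0,0.018]]]'
python3 -m inch '[[[0,-29,0,0.018],[0,-29,0,0.018],[0,-29,0,0.018],[0,-29,0,0.018],[0,-29,0,0.018],[0,-29,0,0.018],[0,-34,0,0.016],[0,0,0,0]]]'
python3 -m inch '[[[0,0,-20,0],[0,0,-20,0],[0,0,-10,0],[0,0,0,0],[0,0,0,0]]]'
python3 - <<'E'
from h import *
from cell import camera,robot
print(robot.observe()['eef_pos'])
c=camera('side')
im=c['image'][60:210,130:330];cv2.imwrite('pics/a8.png',cv2.resize(im,(800,600),interpolation=cv2.INTER_CUBIC))
E
```

```text
t: 15.7
eef_pos: [0.6063, -0.1316, 0.0981]
ee_rot: [-180.0, 0.1, -10.7]
force: [0.3, 0.4, -1.9]
finger_gap: 0.598
t: 16.37
eef_pos: [0.604, -0.3475, 0.098]
ee_rot: [179.7, 0.1, -4.1]
force: [-1.7, -2.0, -1.7]
finger_gap: 0.596
t: 16.78
eef_pos: [0.6068, -0.338, 0.0485]
ee_rot: [-180.0, 0.1, -3.7]
force: [-0.2, 0.3, -1.6]
finger_gap: 0.599
[ 0.60678762 -0.33800495  0.04846452]
```

View pics/a8.png

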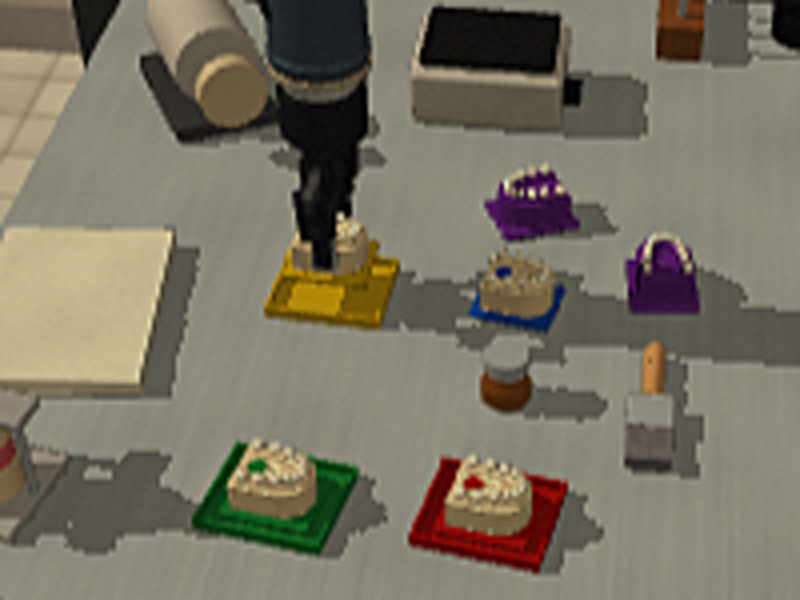

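Green (275,495) and red (490,510) lie flat in their pans, and yellow hangs level over its pan (335,285). Lower, release, then go to blue at (438,-339), yaw -10.3°.

```bash
python3 -m inch '[[[0,0,-10,0],[0,0,-10,0],[0,0,-8,0],[0,0,-4,0],[0,0,-1,0],[0,0,-1,0],[0,0,0,0],[0,0,0,0]]]'
python3 -m inch '[[[0,0,-0.5,0],[0,0,0,0],[0,0,0,0]]]'
python3 -m inch '[[[0,0,0,0],[0,0,0,0],[0,0,0,0],[0,0,0,0],[0,0,0,0],[0,0,0,0]]]' 90
python3 -m inch '[[[0,0,10,0],[0,0,25,0],[0,0,30,0],[0,0,35,0],[0,0,0,0]]]' 100
python3 -m inch '[[[-28,0,0,-0.019],[-28,0,0,-0.019],[-28,0,0,-0.019],[-28,0,0,-0.019],[-28,0,-10,-0.019],[-29,-1,-20,-0.019],[0,0,-20,0],[0,0,0,0]]]'
python3 -m inch '[[[0,0,0,0],[0,0,0,0]]]'
python3 - <<'E'
from h import *
from cell import camera,robot
print(robot.observe()['eef_pos'],robot.observe()['ee_rot'])
c=camera('side')
for b in blobs(c,'blue',.008): print(b)
im=c['image'][60:210,130:330];cv2.imwrite('pics/a9.png',cv2.resize(im,(800,600),interpolation=cv2.INTER_CUBIC))
E
```

```text
t: 17.5
eef_pos: [0.6074, -0.3387, 0.0154]
ee_rot: [180.0, -0.0, -3.7]
force: [0.3, 1.4, 0.1]
finger_gap: 0.599
t: 17.75
eef_pos: [0.6075, -0.3386, 0.0153]
ee_rot: [180.0, -0.0, -3.7]
force: [-2.7, 1.1, 5.2]
finger_gap: 0.6
t: 18.25
eef_pos: [0.6073, -0.3386, 0.0147]
ee_rot: [180.0, 0.0, -3.7]
force: [0.7, 0.2, -0.0]
finger_gap: 0.899
t: 18.67
eef_pos: [0.6105, -0.3407, 0.1228]
ee_rot: [179.8, -0.6, -3.7]
force: [1.4, -0.9, 0.7]
finger_gap: 1.001
t: 19.33
eef_pos: [0.4355, -0.339, 0.0631]
ee_rot: [-179.9, 0.2, -10.3]
force: [-0.1, 0.6, 0.3]
finger_gap: 0.998
t: 19.5
eef_pos: [0.44, -0.3398, 0.0659]
ee_rot: [180.0, -0.1, -10.2]
force: [0.1, 0.3, 0.4]
finger_gap: 1.001
[ 0.43997442 -0.33977815  0.06586855] [ 1.79978935e+02 -1.14867203e-01 -1.01520694e+01]
('blue', 3469, -292, -781, 273, 52, 69.5, array([681., 133.]))
('blue', 1043, 439, -337, 76, 66, -10.5, array([407., 217.]))
('blue', 18519, 607, 204, 108, 102, 10.8, array([283., 395.]))
```

View pics/a9.png

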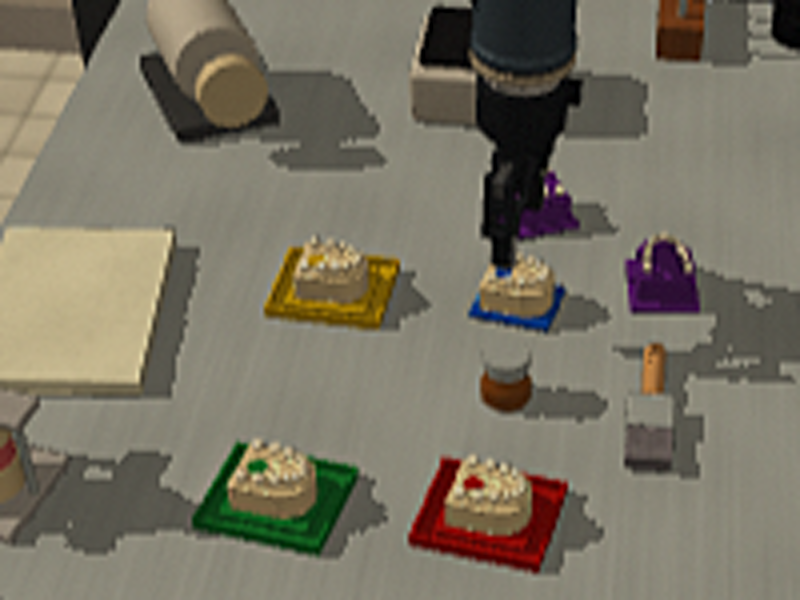

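Yellow is now flat in its pan (335,275), and the fingers straddle blue (515,285), clear of the purple one behind. Grasp, lift and carry it to the blue pan at (606,204), yaw 10.9°.

```bash
python3 -m inch '[[[-1,1,-20,0],[0,0,-17,0],[0,0,-11,0],[0,0,-6,0],[0,0,0,0],[0,0,0,0]]]'
python3 -m inch '[[[0,0,0,0],[0,0,0,0],[0,0,0,0],[0,0,0,0],[0,0,0,0],[0,0,0,0],[0,0,0,0],[0,0,0,0]]]' 0 40
python3 -m inch '[[[0,0,8,0],[0,0,20,0],[0,0,30,0],[0,0,30,0],[0,0,0,0],[0,0,0,0]]]'
```

```text
t: 20.05
eef_pos: [0.4377, -0.3387, 0.0111]
ee_rot: [180.0, -0.0, -10.2]
force: [-0.2, 0.4, -0.2]
finger_gap: 0.998
t: 20.72
eef_pos: [0.4377, -0.3392, 0.0117]
ee_rot: [180.0, -0.1, -10.2]
force: [-1.3, 0.1, 6.2]
finger_gap: 0.6
t: 21.22
eef_pos: [0.4382, -0.3391, 0.1009]
ee_rot: [179.9, -0.2, -10.2]
force: [-0.8, 0.3, -2.2]
finger_gap: 0.599
```

```bash
python3 -m inch '[[[9,30,0,0.02],[9,30,0,0.02],[9,30,0,0.02],[9,30,0,0.02],[9,30,0,0.02],[9,30,0,0.02],[9,30,0,0.02],[9,30,0,0.02]]]'
python3 -m inch '[[[9,30,0,0.02],[9,30,0,0.02],[9,30,0,0.02],[9,30,0,0.02],[9,30,0,0.02],[9,30,0,0.02],[9,30,0,0.02],[9,30,0,0.02]]]'
python3 -m inch '[[[9,30,0,0.02],[9,20,0,0.02],[6,13,0,0.008],[0,0,0,0],[0,0,0,0],[0,0,-20,0],[0,0,-20,0],[0,0,-10,0]]]'
python3 -m inch '[[[0,0,0,0],[0,0,0,0]]]'
python3 - <<'E'
from h import *
from cell import camera,robot
print(robot.observe()['eef_pos'])
c=camera('side')
im=c['image'][160:310,110:310];cv2.imwrite('pics/a10.png',cv2.resize(im,(800,600),interpolation=cv2.INTER_CUBIC))
E
```

```text
t: 21.88
eef_pos: [0.5087, -0.0968, 0.0979]
ee_rot: [-180.0, 0.1, -1.0]
force: [0.8, -0.4, -1.9]
finger_gap: 0.599
t: 22.55
eef_pos: [0.5806, 0.1429, 0.0977]
ee_rot: [180.0, 0.1, 8.2]
force: [0.1, -0.9, -1.3]
finger_gap: 0.601
t: 23.22
eef_pos: [0.6037, 0.2023, 0.0464]
ee_rot: [179.9, 0.2, 10.8]
force: [-1.3, -1.0, -1.7]
finger_gap: 0.602
t: 23.38
eef_pos: [0.6048, 0.2033, 0.0484]
ee_rot: [180.0, 0.1, 10.8]
force: [0.1, -0.5, -1.3]
finger_gap: 0.598
[0.60482652 0.20333727 0.04843287]
```

View pics/a10.png

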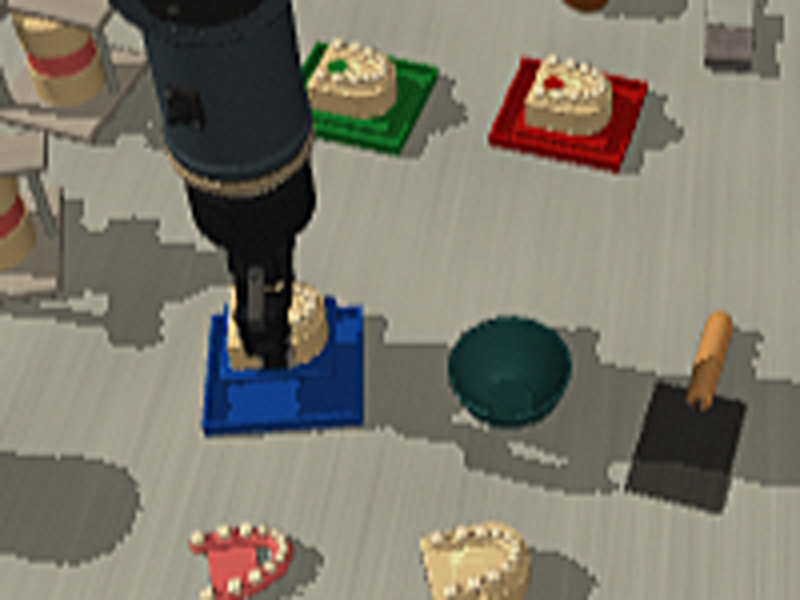

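Blue hangs level over its pan (285,370), and the denture and bare cast are untouched. Lower, release and retreat.

```bash
python3 -m inch '[[[0,0,-10,0],[0,0,-10,0],[0,0,-8,0],[0,0,-4,0],[0,0,-1,0],[0,0,-1,0],[0,0,0,0],[0,0,0,0]]]'
python3 -m inch '[[[0,0,-0.5,0],[0,0,0,0],[0,0,0,0]]]'
python3 -m inch '[[[0,0,0,0],[0,0,0,0],[0,0,0,0],[0,0,0,0],[0,0,0,0],[0,0,0,0]]]' 90
python3 -m inch '[[[0,0,10,0],[0,0,25,0],[0,0,30,0],[0,0,35,0],[0,0,30,0],[0,0,0,0]]]' 100
python3 -m inch '[[[0,30,10,0],[0,30,10,0],[0,30,0,0],[0,30,0,0],[0,30,0,0],[0,30,0,0],[0,0,0,0],[0,0,0,0]]]'
python3 - <<'E'
from h import *
from cell import camera,robot
c=camera('top')
for col in HUE:
    for b in blobs(c,col,.012): print(b[:1]+b[2:])
# dot on cast top (34 mm; offset along the cast's x only)
im=c['image'][90:240,100:400];cv2.imwrite('pics/a11.png',cv2.resize(im,(800,400),interpolation=cv2.INTER_CUBIC))
E
```

```text
t: 24.1
eef_pos: [0.6054, 0.2045, 0.0149]
ee_rot: [-180.0, -0.0, 10.9]
force: [-1.2, 0.3, 0.3]
finger_gap: 0.595
t: 24.35
eef_pos: [0.6054, 0.2045, 0.0148]
ee_rot: [-180.0, -0.0, 10.9]
force: [-2.0, -0.5, 5.9]
finger_gap: 0.598
t: 24.85
eef_pos: [0.6053, 0.2044, 0.0142]
ee_rot: [180.0, 0.0, 10.9]
force: [0.1, -0.2, -0.0]
finger_gap: 0.897
t: 25.35
eef_pos: [0.6085, 0.2053, 0.1516]
ee_rot: [-179.9, -0.6, 10.8]
force: [1.8, 0.4, 0.7]
finger_gap: 0.999
t: 26.02
eef_pos: [0.6041, 0.387, 0.1642]
ee_rot: [-179.9, 0.0, 11.1]
force: [0.9, -1.0, -0.3]
finger_gap: 1.0
('red', 434, -66, 104, 92, -9.7, array([435., 281.]))
('yellow', 608, -340, 105, 93, -4.0, array([551., 204.]))
('green', 606, -64, 104, 90, -9.8, array([432., 208.]))
('blue', 604, 203, 106, 92, 10.8, array([318., 211.]))
```

View pics/a11.png

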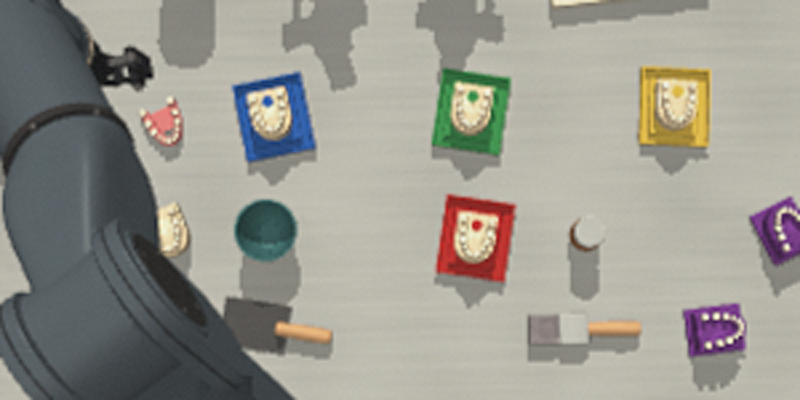

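All four casts sit inside their pans with the plate margin visible all round: blue (270,115), green (470,108), yellow (676,105), red (475,235). The arm is clear, so I hand in.

```bash
python3 -m inch '[[[0,0,0,0],[0,0,0,0],[0,0,0,0]]]'; python3 -c "
from cell import robot
print(robot.close_job())"
```

```text
t: 26.32
eef_pos: [0.6058, 0.383, 0.1647]
ee_rot: [180.0, -0.0, 10.8]
force: [-0.0, -0.0, -0.4]
finger_gap: 1.001
the job is handed in; nothing more can be done
None
```

I put all four plated casts into the pans of their own colour and handed the job in at 26.3 s. Red went first, then green, yellow and blue. Each was lowered slowly and released at floor contact height; the highest contact force I read was 17 N, for red.

- **Casts:** the last top and side pictures show all four upright inside their pans with the plate margin visible all round. I judged the centring from the pictures and the TCP positions at release, which were within about 2 mm of the measured pan centres. I did not re-measure the casts themselves afterwards.
- **Green:** the force reading showed no clear contact before I released it, so it may have settled by up to about a millimetre. It looks flat in the later pictures.
- **Denture and bare cast:** both look untouched. The arm partly hid the bare cast in the final picture.
- **Look-alikes:** I never went down on any of the purple ones. Two of them were hidden by the arm or outside the final picture.
- **Disagreements:** TCP readings taken right after a fast move were off by up to about 9 mm and settled within a few rows, so I went by the settled values. No other check failed.

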